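Bring the alignment rule to the pointer stop

ROBOT

A 7-joint arm with a two-finger parallel gripper is mounted at the origin on the work surface. World frame = base frame: x ahead of the robot, y to its left, z up, the work surface at z = 0. Lengths are in m, angles in rad, forces in N, time in s.
With the tool pointing down it reaches from about 0.4 to 0.85 m from the base axis. Payload 4.5 kg.
Tool frame: the origin (TCP) lies on the centre line of the jaws, within the pads' length; the fingertips stand 17 mm ahead of it and the grasp point (between the pads) lies 2 mm behind it (r.tip_reach is the distance from the TCP to the fingertips, in m); z points along the fingers, y is the line along which they close (so a half turn about z gives the same grasp; the last joint's range is limited). The gripper opens to 88 mm and grips with 3 to 60 N. Pads are 18 mm wide; open, the fingers measure 123 mm over their backs; the gripper's body (75 mm by 187 mm) begins 45 mm behind the grasp point.
Start: joints at [1.302, 0.689, -0.195, 1.565, 0.157, 0.902, -0.215], TCP at [0.186, -0.597, 0.256] pointing down, gripper open.
Joint ranges: [-3.01, 3.01], [-0.46, 2.08], [-1.47, 1.51], [0.13, 2.56], [-1, 4.14], [0.04, 2.09], [-2.66, 2.66]. Speed limits (rad/s): [2.57, 2.57, 3.14, 3.14, 3.14, 3.14, 3.14].

INTERFACE

Orientations are given as a unit quaternion [x, y, z, w].
In Python, from plant import r gives the robot as it stands.
- The arm moves only by the tool step_arm, never from a script. Its argument "steps" is a list of rows, each a list of 7 numbers: the shift along the tool's x, y, z in cm, then the turn, a rotation vector about the tool's x, y, z in degrees, then the gripper's target within -1 to 1 (shut at 1, half-way at 0, fully open at -1). A call has 1 to 8 rows; each row shifts and turns the commanded pose from where the row before left it, along the tool's axes as they then stand; what a row does not reach is not made up. A row lasts 1/8 s, in which the tool goes at most 62.5 mm and 10.7 degrees, less where a joint would pass 70% of its speed; a pose out of reach is approached as far as the arm can. A call with a gripper value outside its range is refused whole. The fingers move at their own pace and stop on an object; "force" is the grip in N (left out, the last holds). Time passes only in rows, so rows that do not move let the fingers close. It gives the time, the measured TCP pose, the force, the opening and the grip force at its end, in the units of the state.
- r.get_state(): the state, without advancing time (a new reading comes with each control period).
- r.snapshot(name): name is "scene" or "side" or "wrist"; returns a dict with "pixels" (480x640x3 uint8, red, green, blue), "fx", "fy", "cx", "cy" (pixels), "dist_coeffs" ([k1, k2, p1, p2, k3] as OpenCV has them; the pictures are not rectified), "cam_to_world" (4x4, takes a point from camera to world coordinates). Camera axes: x right, y down, z forward; pixel columns grow to the right and rows downward; lengths in m; the calibration is good to about 2 mm. A picture is of the moment at which its call begins. There is no depth.
- r.finish_job(): hands the job in; it is judged then, once.
The state is a dict: "clock": time; "q": joint angles; "qd": joint speeds; "joint_torque": joint torques, N m; "tool_pos": TCP position; "eef_rot": TCP orientation; "contact_force": force on the tool from outside, world axes, zero at the start; "moment": the same for the moment, N m; "opening": opening from 0.0 (shut) to 1.0 (fully open); "finger_force": force on a finger pad.
Only numpy, scipy, OpenCV 4.12 (cv2) and the standard library are available. Lean on these libraries where they do the work, as an engineer would, in place of code of your own. Each camera call takes 0.05 s, during which the arm holds its last target. There are 200 camera calls.

TASK

On the document alignment board, set the clear sliding rule against the stop that carries the pointer, in line with the signature on the slip. With the fingertips press down the dark ribbed key in the middle of the rule's head to free its brake, and keep it pressed while you push the head along the rail until it meets that stop; never drag the rule with its brake on. Then let the key come up so that the brake holds the rule there, and leave the weight, loupe, stamp and mouse where they are; nothing is to be picked up.

Things in the scene. Friction and masses are not known exactly. Their poses are not given: they have to be found in the camera images.
- board: Black document alignment board, 280 mm (its x) by 420 mm (its y), top 14 mm above the bench. Origin: centre of its underside, on the bench; z up. Along its long edge nearest the robot, on the line x = -118 mm of its frame, runs an aluminium T rail, 24 mm wide and 400 mm long, parallel to the board's y, top 22 mm above the bench. The board does not move when pushed.
- rule (a joint): Position of the rule's head along the rail in m, growing towards the board's +y, 0 half-way along. The head is a grey plastic block 60 mm long (along the rail), 50 mm wide, its top 38 mm above the bench; a clear blade 60 mm wide and 2.5 mm thick reaches from it across the board to 65 mm beyond the board's centre line, 16.5 to 19 mm above the bench. With the brake free it slides with 1 to 2 N; with the brake on it resists with some 13 to 17 N.
- key (a joint): How far the brake key is pressed down, in m: about 0 when up (brake on; it may read up to 0.3 mm either way), 0.004 when fully down. A spring holds it up with about 6.5 N, rising to about 8 N when fully down; the brake lets go in the first 1 mm and grips again by itself when the key comes up.
- key_face (a point): Centre of the top face of the brake key, the place to press: a dark ribbed rubber pad in the middle of the rule's head, 41 mm across the rail by 44 mm along it, standing 5 mm proud of the head, 43 mm above the bench when up. At its two ends along the rail are ridges 3 mm high and 4 mm wide; the flat between them is 36 mm long. The point lies on the rail's centre line and moves with the head; axes as the board's (y along the rail).
- pointer_stop: The target: aluminium stop block clamped on the rail, 14 mm along the rail by 44 mm across, top 34 mm above the bench, a small knurled screw on it to 42 mm. From it a flat steel pointer, 14 mm wide with a tip, reaches 43 mm over the board towards the slip. It may be on either side of the rule. Origin: on the rail's centre line, middle of the block, at bench level. It does not move. When the head touches it, the middle of the key is 37 mm from this origin.
- plain_stop: The other stop on the rail, at the other side of the rule: the same block and screw without a pointer. Not the target. Origin as for the pointer stop.
- slip: White paper slip, 178 mm by 80 mm, lying flat on the board, its signature strip in line with the pointer; for the eye only. Origin: its centre.
- weight: Loose brass document weight, 32 mm across, 27 mm high, on the slip's far end, beyond the reach of the blade. Origin: centre of its underside. Leave it.
- loupe: Loose steel loupe, 34 mm across, 36 mm high, standing on the board's far edge, beyond the reach of the blade. Origin: centre of its underside. Leave it.
- stamp: Loose wooden hand stamp, 26 by 60 mm, 70 mm high, on the bench at one end of the board. Origin: centre of its underside. Leave it.
- mouse: Loose white computer mouse, 98 by 56 mm, 30 mm high, on the bench at the other end of the board. Origin: centre of its underside. Leave it.

How it is judged:
On the way, in this order (a step that is already met when the one before it is completed fails the run):
1. the key is pressed down while the rule is still away from the pointer stop (value of joint key above 0.001 m and horizontal distance between key_face and pointer_stop above 0.045 m), for 0.1 s.
2. the rule's head is against the pointer stop, the key still pressed (value of joint key above 0.0008 m and horizontal distance between key_face and pointer_stop below 0.0392 m), for 0.1 s.
At the end, for the whole second after the job is handed in: The rule's head rests against the pointer stop (key centre within 39.5 mm of the stop's origin, that is a gap under 2.5 mm), the key is up again (under 0.6 mm) with the brake on, the rule at rest, and weight, loupe, stamp and mouse are within 8 mm of where they were (horizontal distance between key_face and pointer_stop below 0.0395 m and value of joint key below 0.0006 m and velocity of joint rule between -0.003 and 0.003 m/s and distance of each of weight, loupe, stamp, mouse from where it was at the start of the episode below 0.008 m); the robot touches nothing.
It fails at once if the rule is dragged along the rail with its brake on (key up) (value of joint key below 0.0002 m and (velocity of joint rule above 0.008 m/s or velocity of joint rule below -0.008 m/s)).
It fails at once if the weight is pushed, knocked over or picked up (distance of weight from where it was at the start of the episode above 0.012 m or angle between weight's own z axis and vertical above 0.35 rad).
It fails at once if the loupe is pushed, knocked over or picked up (distance of loupe from where it was at the start of the episode above 0.012 m or angle between loupe's own z axis and vertical above 0.35 rad).
It fails at once if the stamp is pushed, knocked over or picked up (distance of stamp from where it was at the start of the episode above 0.012 m or angle between stamp's own z axis and vertical above 0.35 rad).
It fails at once if the mouse is pushed, knocked over or picked up (distance of mouse from where it was at the start of the episode above 0.012 m or angle between mouse's own z axis and vertical above 0.35 rad).
It also fails if it takes over 38 s, if anything falls off the work surface, if the arm or the gripper's body presses on something with over 40 N, if the wrist force passes 120 N, or if a joint passes its speed limit or range.

## Working session

There is one attempt and no reset: what is moved stays moved. The work goes in short steps, Python scripts to look and compute and a tool call to move; the robot and the scene stay as the last step left them, time stands still between calls to the robot, and variables do not carry over. Pictures are saved under pics/ and viewed, at most 10 in all, crops included, and the job is handed in when it is done.

Besides the shell and the picture viewer there is one more tool, called after "Emit:" in YAML: its name, and indented under it one key for each argument. step_arm: Moves the arm, as the interface text tells. Its arguments: {"type":"object","properties":{"steps":{"type":"array","items":{"type":"array","items":{"type":"number"}}},"force":{"type":"number"}},"required":["steps"]}

```bash
mkdir -p pics
cat > h.py <<'E'
from plant import r
import numpy as np, cv2
def ray(s,u,v):
    K=np.array([[s["fx"],0,s["cx"]],[0,s["fy"],s["cy"]],[0,0,1]])
    p=cv2.undistortPoints(np.array([[[u,v]]],float),K,np.array(s["dist_coeffs"]))[0,0]
    M=np.array(s["cam_to_world"]); return M[:3,3],M[:3,:3]@np.array([p[0],p[1],1])
def onz(s,u,v,z):
    o,d=ray(s,u,v); return o+d*(z-o[2])/d[2]
def px(s,P):
    K=np.array([[s["fx"],0,s["cx"]],[0,s["fy"],s["cy"]],[0,0,1]])
    W=np.linalg.inv(np.array(s["cam_to_world"]))
    return cv2.projectPoints(np.array(P,float).reshape(-1,1,3),cv2.Rodrigues(W[:3,:3])[0],W[:3,3],K,np.array(s["dist_coeffs"]))[0][:,0]
def save(s,n): cv2.imwrite(f"pics/{n}.png",s["pixels"][:,:,::-1])
E
python3 - <<'E'
from h import *
import pickle
for n in("scene","side"):
    s=r.snapshot(n); save(s,n+"0"); pickle.dump(s,open(n+"0.pkl","wb"))
    print(n,np.round(s["cam_to_world"],3).tolist())
st=r.get_state(); print(st["clock"],st["tool_pos"],st["eef_rot"],st["opening"],r.tip_reach)
E
```

```text
scene [[0.073, 0.698, -0.712, 1.311], [0.997, -0.049, 0.053, -0.019], [0.002, -0.714, -0.7, 0.724], [0.0, 0.0, 0.0, 1.0]]
side [[0.901, -0.22, 0.374, 0.327], [-0.434, -0.443, 0.784, -0.645], [-0.007, -0.869, -0.495, 0.469], [0.0, 0.0, 0.0, 1.0]]
0.1 [ 0.18619429 -0.59607233  0.25498653] [ 9.88552276e-01  1.50876540e-01 -1.63996668e-04 -8.00583901e-04] 0.9983906431799188 0.017
```

View pics/scene0.png

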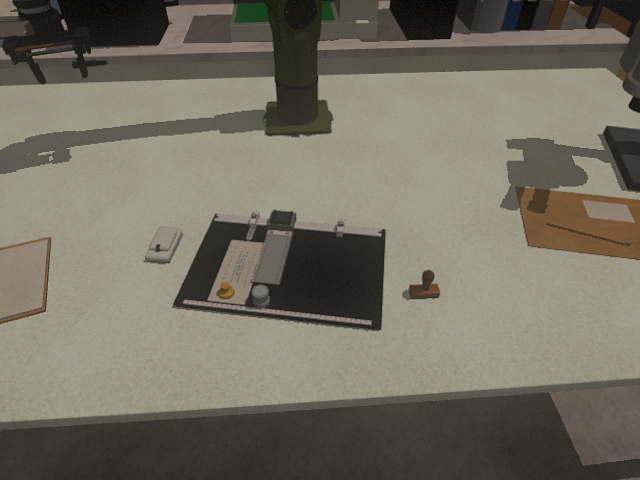

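View pics/side0.png

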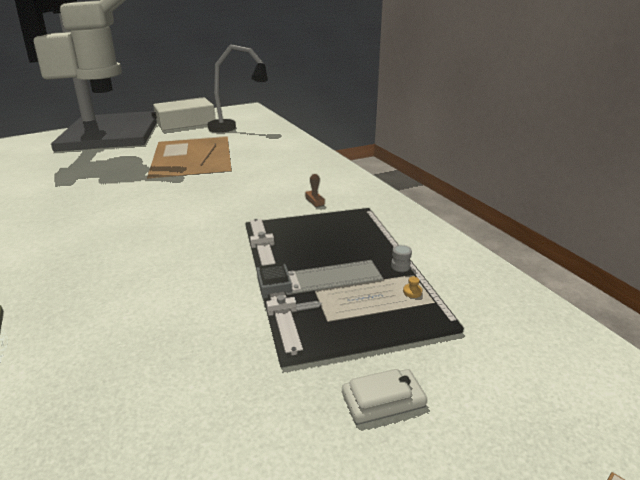

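The pointer stop is at scene (253,222) / side (283,303), on the -y side of the head at scene (282,219) / side (273,275). The plain stop is at scene (340,228). The mouse is at the -y end, the stamp at +y. I'll zoom in to get the corners.

Run:
```python
from h import *
import pickle
a=pickle.load(open("scene0.pkl","rb"));b=pickle.load(open("side0.pkl","rb"))
A=a["pixels"][200:245,205:395];B=b["pixels"][205:365,235:345]
A=cv2.resize(A,None,fx=4,fy=4,interpolation=cv2.INTER_CUBIC);B=cv2.resize(B,None,fx=3.5,fy=3.5,interpolation=cv2.INTER_CUBIC)
cv2.imwrite("pics/za.png",A[:,:,::-1]);cv2.imwrite("pics/zb.png",B[:,:,::-1])
# board corners from dark mask
for n,s,roi in(("scene",a,(205,170,335,395)),("side",b,(200,235,375,470))):
    g=s["pixels"].max(2); m=np.zeros_like(g); y0,x0,y1,x1=roi
    m[y0:y1,x0:x1]=(g[y0:y1,x0:x1]<60)*255
    m=cv2.morphologyEx(m,cv2.MORPH_CLOSE,np.ones((5,5)))
    c=max(cv2.findContours(m,0,2)[0],key=cv2.contourArea); h=cv2.convexHull(c)
    q=cv2.approxPolyDP(h,6,True)[:,0]
    for u,v in q: print(n,u,v,np.round(onz(s,u,v,.014),4))
```

```text
scene 174 302 [ 0.7499 -0.2751  0.014 ]
scene 215 215 [ 0.4864 -0.2188  0.014 ]
scene 291 212 [ 0.4883 -0.0319  0.014 ]
scene 384 230 [0.569  0.1869 0.014 ]
scene 379 329 [0.8432 0.1286 0.014 ]
side 415 275 [ 0.7675 -0.1331  0.014 ]
side 264 284 [ 0.5219 -0.0409  0.014 ]
side 252 249 [0.541  0.0763 0.014 ]
side 263 221 [0.5997 0.1745 0.014 ]
side 369 209 [0.8318 0.1226 0.014 ]
```

View pics/za.png

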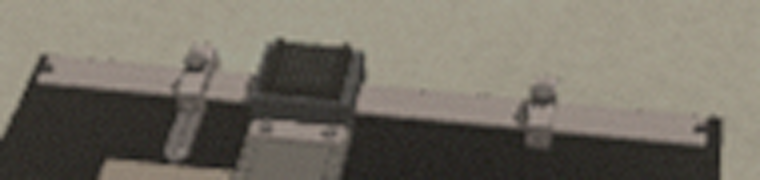

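View pics/zb.png

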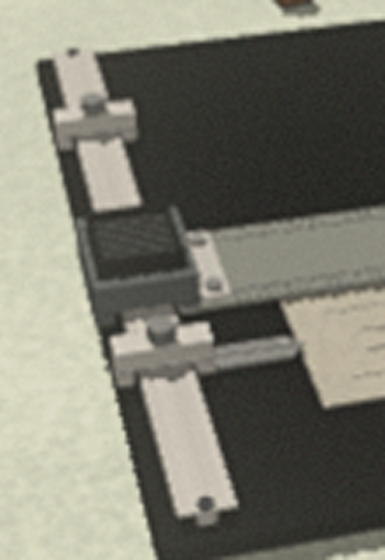

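The pad's corners and the two stops are visible in both crops. I'll convert them.

Run:
```python
from h import *
import pickle
a=pickle.load(open("scene0.pkl","rb"));b=pickle.load(open("side0.pkl","rb"))
A=lambda u,v,z:onz(a,205+(u+.5)/4-.5,200+(v+.5)/4-.5,z)
B=lambda u,v,z:onz(b,235+(u+.5)/3.5-.5,205+(v+.5)/3.5-.5,z)
c=[A(42,58,.014),A(720,120,.014),B(40,60,.014),B(157,558,.014)]
print("corners",np.round(c,4).tolist())
d=(c[1]-c[0]+c[2]-c[3])[:2]; d/=np.linalg.norm(d); yaw=np.arctan2(-d[0],d[1]); print("yaw",yaw)
R=np.array([[np.cos(yaw),-np.sin(yaw)],[np.sin(yaw),np.cos(yaw)]])
ctr=np.mean([(np.array(p)[:2]-R@[-.14,s*.21]) for p,s in zip(c,(-1,1,1,-1))],0); print("centre",ctr)
loc=lambda P:np.round(R.T@(P[:2]-ctr),4)
for n,P in(("keyA",[(277,42),(352,46),(262,95),(350,100)]),):
    k=[A(u,v,.045) for u,v in P]; print(n,[loc(p) for p in k],np.mean(k,0),loc(np.mean(k,0)))
k=[B(u,v,.045) for u,v in[(88,222),(175,207),(187,262),(95,275)]]; print("keyB",[loc(p) for p in k],np.mean(k,0),loc(np.mean(k,0)))
print("screwA",loc(A(202,47,.042)),"screwB",loc(B(162,322,.042)),"plain",loc(A(543,88,.042)),loc(B(93,102,.042)))
print("stop block B front edge",loc(B(118,378,.034)),loc(B(212,350,.034)),"back",loc(B(112,335,.034)),loc(B(210,322,.034)))
print("headB near face top",loc(B(92,300,.038)),loc(B(200,285,.038)))
print("railend",loc(A(712,132,.022)),loc(A(42,72,.022)),loc(B(78,50,.022)),loc(B(205,515,.022)))
```

```text
corners [[0.4832, -0.2188, 0.014], [0.5678, 0.1886, 0.014], [0.5661, 0.1874, 0.014], [0.4759, -0.2236, 0.014]]
yaw -0.21055966492342454
centre [ 0.66017483 -0.04586997]
keyA [array([-0.1369, -0.0558]), array([-0.1396, -0.0109]), array([-0.0899, -0.0544]), array([-0.0928, -0.0034])] [ 0.54140135 -0.0523356   0.045     ] [-0.1148 -0.0311]
keyB [array([-0.1409, -0.0206]), array([-0.0983, -0.0179]), array([-0.1014, -0.0643]), array([-0.1438, -0.0641])] [ 0.53304957 -0.06138314  0.045     ] [-0.1211 -0.0417]
screwA [-0.1296 -0.1001] screwB [-0.1199 -0.1019] plain [-0.1218  0.1051] [-0.1218  0.0994]
stop block B front edge [-0.1434 -0.1253] [-0.1008 -0.1164] back [-0.1414 -0.0954] [-0.0976 -0.0967]
headB near face top [-0.1469 -0.0731] [-0.0974 -0.0738]
railend [-0.1197  0.2052] [-0.1159 -0.198 ] [-0.118   0.2003] [-0.1217 -0.2019]
```

Emit:
step_arm:
  steps:
    - [3.1, -2.5, 0, 0, 0, 0, 1]
    - [3.1, -2.5, 0, 0, 0, 0, 1]
    - [3.1, -2.5, 0, 0, 0, 0, 1]
    - [3.1, -2.5, 0, 0, 0, 0, 1]
    - [3.1, -2.5, 0, 0, 0, 0, 1]
    - [3.1, -2.5, 0, 0, 0, 0, 1]
    - [3.1, -2.5, 0, 0, 0, 0, 1]
    - [3.1, -2.5, 0, 0, 0, 0, 1]
  force: 20

```text
clock: 1.1
tool_pos: [0.364, -0.3305, 0.2555]
eef_rot: [0.989, 0.151, -0.0, -0.0]
contact_force: [-0.4, 0.1, -0.7]
opening: 0.114
finger_force: 0.0
```

Emit:
step_arm:
  steps:
    - [3.1, -2.5, 0, 0, 0, 0, 1]
    - [3.1, -2.5, 0, 0, 0, 0, 1]
    - [3.1, -2.5, 0, 0, 0, 0, 1]
    - [3.1, -2.5, 0, 0, 0, 0, 1]
    - [3.1, -2.5, 0, 0, 0, 0, 1]
    - [3.1, -2.5, 0, 0, 0, 0, 1]
    - [3.1, -2.5, 0, 0, 0, 0, 1]
    - [3.1, -2.5, 0, 0, 0, 0, 1]

```text
clock: 2.1
tool_pos: [0.5409, -0.0657, 0.2554]
eef_rot: [0.989, 0.151, -0.0, 0.0]
contact_force: [0.8, 0.2, 0.0]
opening: 0.007
finger_force: 0.0
```

Emit:
step_arm:
  steps:
    - [0, 0, 0, 0, 0, -10, 1]
    - [0, 0, 0, 0, 0, -10, 1]
    - [0, 0, 0, 0, 0, -10, 1]
    - [0, 0, 0, 0, 0, -10, 1]
    - [0, 0, 0, 0, 0, -10, 1]
    - [0, 0, 0, 0, 0, -10.5, 1]
    - [0, 0, 0, 0, 0, 0, 1]
    - [0, 0, 0, 0, 0, 0, 1]

```text
clock: 3.1
tool_pos: [0.5404, -0.067, 0.2555]
eef_rot: [0.779, 0.627, -0.0, -0.0]
contact_force: [0.4, 0.8, 0.5]
opening: 0.005
finger_force: 0.0
```

Run:
```python
from h import *
import pickle
s=r.snapshot("wrist"); save(s,"w1"); pickle.dump(s,open("w1.pkl","wb"))
st=r.get_state(); print(st["clock"],st["tool_pos"],st["eef_rot"],st["contact_force"],st["q"],st["opening"])
print(np.round(s["cam_to_world"],3).tolist())
```

```text
3.15 [ 0.54044874 -0.06694283  0.2556181 ] [ 7.78753879e-01  6.27329548e-01 -1.83748029e-04  8.47127395e-06] [-0.25147407  0.6119659  -1.02933334] [ 0.30671152  0.60762178 -0.43975096  1.80196051  0.34310178  0.80831765
 -0.51844153] 0.0041879942431010024
[[0.977, -0.204, -0.061, 0.556], [-0.213, -0.936, -0.279, 0.006], [-0.0, 0.286, -0.958, 0.384], [0.0, 0.0, 0.0, 1.0]]
```

View pics/w1.png

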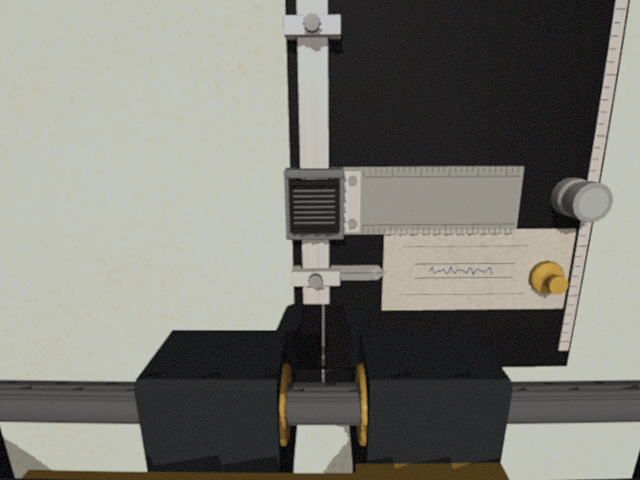

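The wrist view shows the key centred near (315,206), the pointer stop block near (316,278) with its screw at (316,282), and the plain stop at (312,22).

Run:
```python
from h import *
import pickle
s=pickle.load(open("w1.pkl","rb")); yaw=-.2106; R=np.array([[np.cos(yaw),-np.sin(yaw)],[np.sin(yaw),np.cos(yaw)]]); c=np.array([.6602,-.0459])
loc=lambda P:np.round(R.T@(P[:2]-c),4)
for n,u,v,z in(("key",315.5,206,.045),("ridge far",315,179,.046),("ridge near",315,235,.046),("head far top edge",314,169,.038),("head near top",314,240,.038),("stop far edge top",317,270,.034),("stop near",317,287,.034),("screw",316,282,.042),("rail far end",313,2,.022),("railnear L",303,303,.022),("railnear R",329,303,.022)):
    P=onz(s,u,v,z); print(n,np.round(P,4),loc(P))
t=r.get_state(); print("tcp",loc(t["tool_pos"]))
```

```text
key [ 0.5367 -0.0544  0.045 ] [-0.119  -0.0341]
ridge far [ 0.5411 -0.0326  0.046 ] [-0.1192 -0.0118]
ridge near [ 0.5309 -0.0782  0.046 ] [-0.1197 -0.0586]
head far top edge [ 0.5418 -0.0253  0.038 ] [-0.1201 -0.0046]
head near top [ 0.5285 -0.0844  0.038 ] [-0.1207 -0.0651]
stop far edge top [ 0.5247 -0.1131  0.034 ] [-0.1184 -0.094 ]
stop near [ 0.5212 -0.1289  0.034 ] [-0.1186 -0.1103]
screw [ 0.5221 -0.1211  0.042 ] [-0.1193 -0.1024]
rail far end [0.5686 0.0993 0.022 ] [-0.1199  0.1229]
railnear L [ 0.5035 -0.1466  0.022 ] [-0.1322 -0.1312]
railnear R [ 0.5276 -0.1518  0.022 ] [-0.1076 -0.1313]
tcp [-0.1127 -0.0456]
```

Emit:
step_arm:
  steps:
    - [0.9, -0.6, 0, 0, 0, 0, 1]
    - [0, 0, 3, 0, 0, 0, 1]
    - [0, 0, 4, 0, 0, 0, 1]
    - [0, 0, 4, 0, 0, 0, 1]
    - [0, 0, 3, 0, 0, 0, 1]
    - [0, 0, 2, 0, 0, 0, 1]
    - [0, 0, 1.5, 0, 0, 0, 1]
    - [0, 0, 0, 0, 0, 0, 1]

```text
clock: 4.15
tool_pos: [0.5361, -0.0563, 0.0801]
eef_rot: [0.778, 0.628, -0.001, -0.0]
contact_force: [-0.2, -0.2, -0.3]
opening: 0.005
finger_force: 0.0
```

Run:
```python
from h import *
st=r.get_state(); print(st["clock"],st["tool_pos"],st["contact_force"])
a=[]
for n,p in(("scene",[.536,-.057,.05]),("side",[.536,-.057,.05])):
    s=r.snapshot(n); u,v=px(s,[p])[0].astype(int)
    a.append(cv2.resize(s["pixels"][v-35:v+35,u-45:u+45],(400,311),interpolation=cv2.INTER_CUBIC))
s=r.snapshot("wrist"); a=np.hstack(a)
w=cv2.resize(s["pixels"],(400,300)); a=np.vstack([a,np.hstack([w,np.zeros_like(w)])])[:600]
cv2.imwrite("pics/m1.png",a[:,:,::-1])
```

```text
4.15 [ 0.53606753 -0.05625872  0.08011592] [-0.20042433 -0.16977999 -0.26292731]
```

View pics/m1.png

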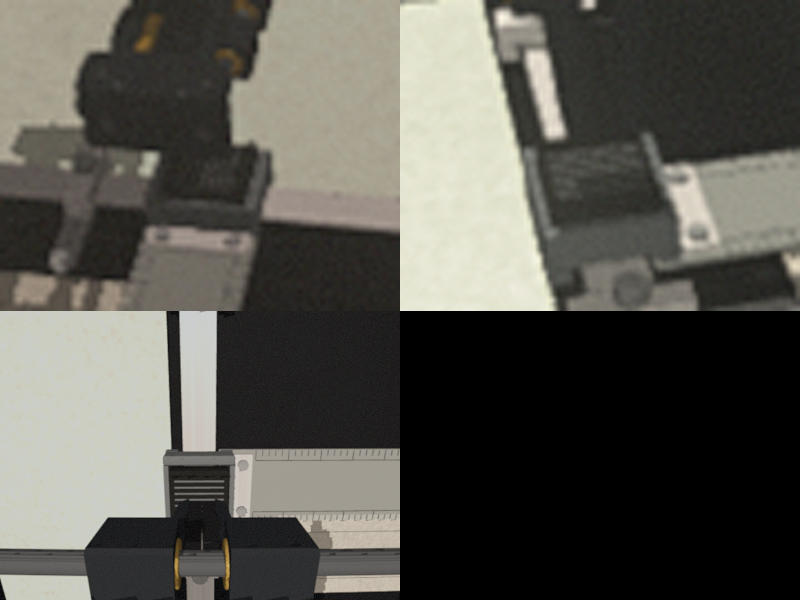

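The scene crop shows the shut fingers over the head, towards its -y half, and the wrist crop agrees. The side crop shows no gripper at all, so it may be a stale frame. I'll check that, and check the tip position against the pad in the other views.

Run:
```python
from h import *
import pickle
b=pickle.load(open("side0.pkl","rb")); s=r.snapshot("side")
print("diff",np.abs(s["pixels"].astype(int)-b["pixels"]).mean(), np.abs(np.array(s["cam_to_world"])-b["cam_to_world"]).max())
w=r.snapshot("wrist"); c=r.snapshot("scene")
st=r.get_state(); T=np.array(st["tool_pos"])
yaw=-.2106; R=np.array([[np.cos(yaw),-np.sin(yaw)],[np.sin(yaw),np.cos(yaw)]])
tip=T-[0,0,.017]; 
C=[np.r_[tip[:2]+R@[x,y],tip[2]] for x,y in((-.0175,-.009),(.0175,-.009),(.0175,.009),(-.0175,.009))]
out=[]
for n,x,f in(("wrist",w,1),("scene",c,4),("side",s,2)):
    im=x["pixels"].copy(); p=px(x,C); print(n,p.round(1).tolist())
    u,v=p.mean(0).astype(int); h,wd=(130,170) if f==1 else ((40,48) if f==4 else (70,85))
    im=np.pad(im,((200,200),(200,200),(0,0)))[v+200-h:v+200+h,u+200-wd:u+200+wd]
    im=cv2.resize(im,(400,300),interpolation=cv2.INTER_CUBIC)
    for q in p: cv2.circle(im,tuple(((q-[u-wd,v-h])*[200/wd,150/h]).astype(int)),2,(255,0,0),-1)
    out.append(np.clip(im*1.6,0,255).astype(np.uint8))
out.append(np.zeros_like(out[0])); a=np.vstack([np.hstack(out[:2]),np.hstack(out[2:])])
cv2.imwrite("pics/m2.png",a[:,:,::-1])
```

```text
diff 20.017652994791668 0.0
wrist [[278.9, 347.4], [367.6, 347.2], [369.0, 305.3], [277.4, 305.5]]
scene [[277.5, 204.6], [274.3, 214.3], [282.0, 215.1], [285.0, 205.3]]
side [[264.4, 266.0], [285.9, 263.0], [283.9, 257.2], [262.8, 260.0]]
```

View pics/m2.png

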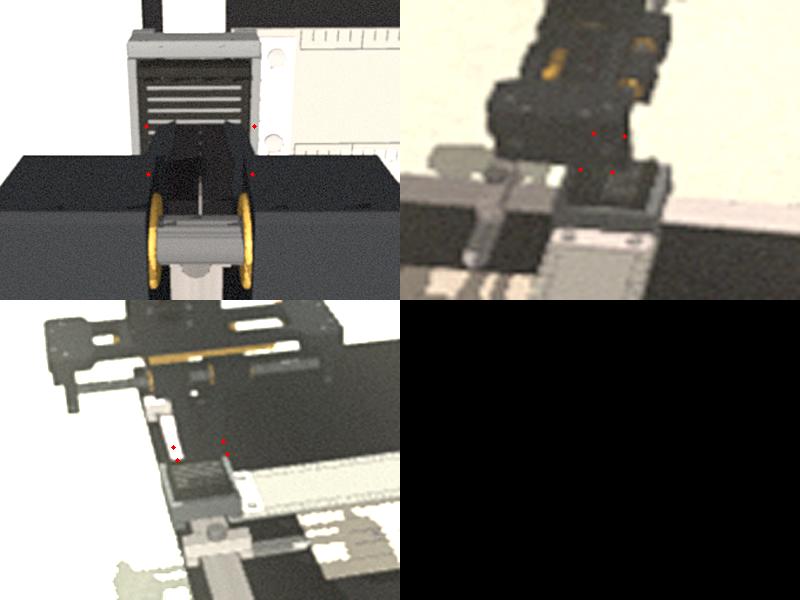

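Run:
```python
from h import *
s=r.snapshot("wrist"); yaw=-.2106; R=np.array([[np.cos(yaw),-np.sin(yaw)],[np.sin(yaw),np.cos(yaw)]]); c=np.array([.6602,-.0459])
loc=lambda P:np.round(R.T@(P[:2]-c),4)
for n,u,v,z in(("headfar",318,224,.038),("ridge",318,245.3,.046),("ridge-lo",318,245.3,.043),("rib1",318,196+87/1.176,.043),("rib4",318,196+122/1.176,.043),("L",153+128/1.176,250,.038),("Rr",153+260/1.176,250,.038),("padL",153+138/1.176,290,.043),("padR",153+251/1.176,290,.043)):
    P=onz(s,u,v,z); print(n,loc(P))
t=r.get_state(); print("tcp",loc(t["tool_pos"]),t["clock"])
print(s["pixels"][215:310:2,318].mean(1).round().tolist())
```

```text
headfar [-0.1203 -0.0019]
ridge [-0.1203 -0.009 ]
ridge-lo [-0.1203 -0.0099]
rib1 [-0.1204 -0.0208]
rib4 [-0.1204 -0.0345]
L [-0.1447 -0.0133]
Rr [-0.0961 -0.0134]
padL [-0.141  -0.0299]
padR [-0.0994 -0.03  ]
tcp [-0.1182 -0.0365] 4.5
[197.0, 196.0, 196.0, 196.0, 177.0, 78.0, 70.0, 78.0, 106.0, 125.0, 111.0, 121.0, 124.0, 120.0, 119.0, 92.0, 47.0, 11.0, 30.0, 21.0, 42.0, 37.0, 40.0, 31.0, 36.0, 33.0, 38.0, 49.0, 118.0, 79.0, 43.0, 32.0, 49.0, 114.0, 78.0, 42.0, 38.0, 57.0, 121.0, 59.0, 34.0, 37.0, 79.0, 120.0, 49.0, 24.0, 15.0, 26.0]
```

Fingers are centred on the flat with more than 4 mm clearance to each ridge. Now press.

Emit:
step_arm:
  steps:
    - [0.1, -0.1, 1.0, 0, 0, 0, 1]
    - [0, 0, 0.8, 0, 0, 0, 1]
    - [0, 0, 0.2, 0, 0, 0, 1]
    - [0, 0, 0.2, 0, 0, 0, 1]
    - [0, 0, 0.2, 0, 0, 0, 1]
    - [0, 0, 0, 0, 0, 0, 1]

```text
clock: 5.25
tool_pos: [0.5352, -0.0555, 0.057]
eef_rot: [0.778, 0.628, -0.0, -0.0]
contact_force: [-1.6, 0.3, 6.6]
opening: -0.001
finger_force: 3.5
```

Emit:
step_arm:
  steps:
    - [0, 0, 0.2, 0, 0, 0, 1]
    - [0, 0, 0.1, 0, 0, 0, 1]
    - [0, 0, 0, 0, 0, 0, 1]

```text
clock: 5.62
tool_pos: [0.5353, -0.0555, 0.0556]
eef_rot: [0.778, 0.628, -0.0, 0.0]
contact_force: [-5.2, 0.4, 21.4]
opening: 0.005
finger_force: 10.7
```

Key fully down at 21 N. Now slide towards the pointer stop (tool -x).

Emit:
step_arm:
  steps:
    - [-0.2, 0, 0, 0, 0, 0, 1]
    - [-0.3, 0, 0, 0, 0, 0, 1]
    - [-0.3, 0, 0, 0, 0, 0, 1]
    - [-0.3, 0, 0, 0, 0, 0, 1]
    - [-0.3, 0, 0, 0, 0, 0, 1]
    - [-0.3, 0, 0, 0, 0, 0, 1]
    - [-0.3, 0, 0, 0, 0, 0, 1]
    - [-0.3, 0, 0, 0, 0, 0, 1]

```text
clock: 6.62
tool_pos: [0.5307, -0.0773, 0.0556]
eef_rot: [0.778, 0.629, 0.0, 0.0]
contact_force: [-4.8, 2.1, 20.8]
opening: 0.006
finger_force: 10.6
```

Emit:
step_arm:
  steps:
    - [-0.2, 0, 0, 0, 0, 0, 1]
    - [-0.2, 0, 0, 0, 0, 0, 1]
    - [-0.2, 0, 0, 0, 0, 0, 1]
    - [0, 0, 0, 0, 0, 0, 1]

```text
clock: 7.12
tool_pos: [0.5294, -0.0836, 0.0556]
eef_rot: [0.778, 0.628, 0.0, 0.0]
contact_force: [-4.8, 2.0, 21.3]
opening: 0.006
finger_force: 10.6
```

Emit:
step_arm:
  steps:
    - [-0.2, 0, 0, 0, 0, 0, 1]
    - [-0.2, 0, 0, 0, 0, 0, 1]
    - [-0.2, 0, 0, 0, 0, 0, 1]
    - [0, 0, 0, 0, 0, 0, 1]

```text
clock: 7.62
tool_pos: [0.529, -0.0857, 0.0556]
eef_rot: [0.777, 0.63, 0.002, -0.001]
contact_force: [-4.0, 7.0, 20.6]
opening: 0.007
finger_force: 10.3
```

Run:
```python
from h import *
s=r.snapshot("side"); c=r.snapshot("scene"); out=[]
for x in(s,c):
    u,v=px(x,[[.525,-.105,.035]])[0].astype(int)
    out.append(np.clip(cv2.resize(x["pixels"][v-40:v+40,u-50:u+50],(400,320),interpolation=cv2.INTER_CUBIC)*1.5,0,255).astype(np.uint8))
cv2.imwrite("pics/m3.png",np.hstack(out)[:,:,::-1])
```

```text
(no output)
```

View pics/m3.png

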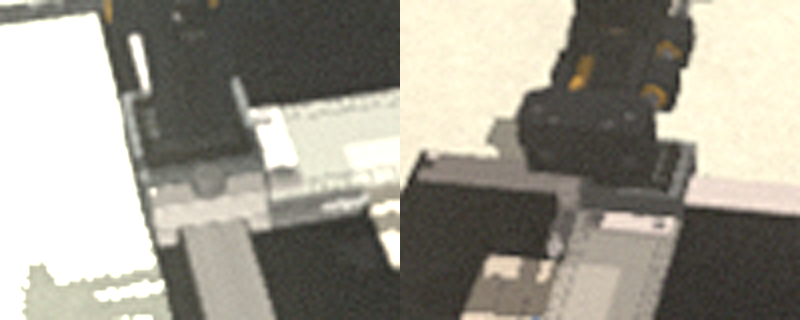

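The head is against the stop in both views, and the push force rose to 7 N as travel stopped. Hold, then lift straight up gently.

Emit:
step_arm:
  steps:
    - [-0.1, 0, 0, 0, 0, 0, 1]
    - [0, 0, 0, 0, 0, 0, 1]
    - [0, 0, -0.2, 0, 0, 0, 1]
    - [0, 0, -0.2, 0, 0, 0, 1]
    - [0, 0, -0.2, 0, 0, 0, 1]
    - [0, 0, -0.2, 0, 0, 0, 1]
    - [0, 0, -0.4, 0, 0, 0, 1]
    - [0, 0, -0.8, 0, 0, 0, 1]

```text
clock: 8.72
tool_pos: [0.5279, -0.0913, 0.0738]
eef_rot: [0.778, 0.628, -0.001, -0.0]
contact_force: [0.4, -0.8, -0.2]
opening: 0.005
finger_force: 0.0
```

Emit:
step_arm:
  steps:
    - [0, 0, -2, 0, 0, 0, 1]
    - [0, 0, -4, 0, 0, 0, 1]
    - [0, 0, -5, 0, 0, 0, 1]
    - [0, 0, -5, 0, 0, 0, 1]
    - [0, 0, -2, 0, 0, 0, 1]
    - [0, 0, 0, 0, 0, 0, 1]
    - [0, 0, 0, 0, 0, 0, 1]

```text
clock: 9.6
tool_pos: [0.5274, -0.0911, 0.2528]
eef_rot: [0.778, 0.628, -0.001, -0.0]
contact_force: [0.2, -0.5, 0.0]
opening: -0.0
finger_force: 0.0
```

Run:
```python
from h import *
s=r.snapshot("wrist"); save(s,"w2"); t=r.get_state(); print(t["clock"],t["tool_pos"],t["contact_force"])
```

```text
9.65 [ 0.52728228 -0.09100609  0.25249235] [ 0.95427186  0.24060318 -1.1435094 ]
```

View pics/w2.png

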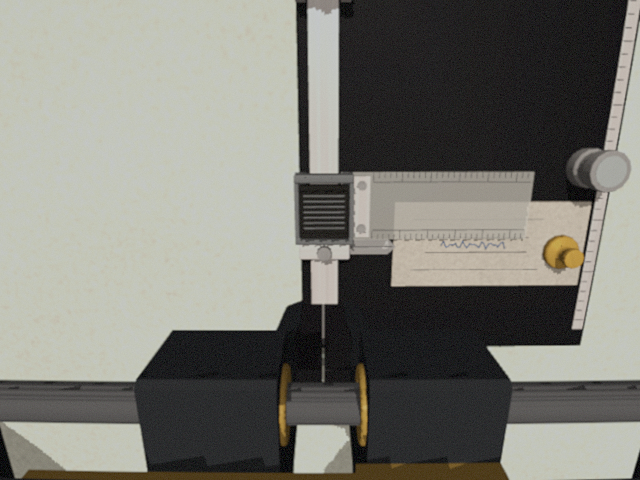

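The head (rows 173–245) butts against the pointer stop (screw at (324,254)) with no gap visible. Weight, loupe and slip are undisturbed. One quick distance check, then hand in.

Run:
```python
from h import *
s=r.snapshot("wrist")
f=onz(s,324,173.5,.038);n=onz(s,324,245,.038);st=onz(s,324,259,.034);sc=onz(s,324,254,.042)
k=(f+n)/2; d=lambda a,b:np.linalg.norm((a-b)[:2]); print("head len",d(f,n),"key-screw",d(k,sc),"far edge to stop near edge (expect .074)",d(f,st))
print(r.finish_job())
```

```text
head len 0.06083156848200894 key-screw 0.037278705131221467 far edge to stop near edge (expect .074) 0.07475102537709495
the job is handed in; nothing more can be done
None
```

The rule's head is set against the pointer stop: the last picture measured the key centre about 37 mm from it, contact distance. The key is released and the gripper is clear, the loose objects were never approached, and the job is handed in, though no verdict came back.

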